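# Tip a stone core in its sample cup for inspection

### The job

Pluck the round stone drill core from the pocket tray and drop it into the open sample cup while the cup stands in the wooden rack. Then draw the cup out of the rack, tip it over to lean about 45 degrees (any direction) with the core still inside, so that one can look in, and finish while holding it still in the gripper like that, at least 10 cm above the bench. Leave the square-cut slabs, the closed jar and the wrench where they are.

Things in the scene. Friction and masses are not known exactly. Their poses are not given: they have to be found in the camera images.
- core_center (a point): middle of the loose round stone core, a grey upright cylinder 18 mm across and 26 mm high (18 g). It stands in one of the tray's three pockets, 4 mm above the bench, so its top is at 30 mm, 14 mm above the tray's top face
- tray: fixed grey plastic pocket tray, 64 mm (its x) by 190 mm (its y) by 16 mm high; origin at the centre of its underside. Three square pockets, 34 mm wide and 12 mm deep, in a row at y = -60, 0 and +60 mm in its frame; which one holds the core varies
- slab0: grey square-cut stone slab 26 x 10 x 24 mm, standing in another pocket of the tray; origin at the centre of its underside. To be left alone
- slab1: a second such stone slab, in the remaining pocket; origin at the centre of its underside. To be left alone
- rack: fixed wooden rack block, 84 mm (its x) by 200 mm (its y) by 38 mm high; origin at the centre of its underside. Two round wells 54 mm across and 30 mm deep (floor 8 mm above the bench) at y = -55 and +55 mm in its frame: one holds the cup, the other the jar, varying
- cup: open white plastic cup, a straight round tube with a floor: 50 mm outside, 44 mm inside diameter, 85 mm high, floor 4 mm thick, about 60 g. Origin at the centre of its underside, z along its axis to the mouth. It stands loosely in its well, its rim 93 mm above the bench, 55 mm above the rack's top
- jar: closed white jar with a lid, 50 mm across and 70 mm high, standing in the other well; origin at the centre of its underside. To be left alone
- wrench: steel wrench 160 mm long lying on the bench beyond the tray and rack; origin under its middle. To be left alone
Things that resemble listed ones, but are neither listed nor needed, are in the scene too. Of the things that look like the rack, take the one that is nearest to the robot's base at the start.

How it is judged:
By the outcome, as a careful person would: the job done as asked, in the order asked, and still so for the second after the job is handed in, while the arm keeps its last pose, push and grip.
It also fails if it takes over 54 s, if anything falls off the work surface, if the arm or the gripper's body presses on something with over 40 N, if the wrist force passes 120 N, or if a joint passes its speed limit or range.

### The arm

A 6-joint arm with a two-finger parallel gripper is mounted at the origin on the work surface. World frame = base frame: x ahead of the robot, y to its left, z up, the work surface at z = 0. Lengths are in m, angles in rad, forces in N, time in s.
With the tool pointing down it reaches from about 0.35 to 0.975 m from the base axis. Payload 4.9 kg.
Tool frame: the origin (TCP) lies midway between the tips of the shut fingers; the grasp point (between the pads) lies ctrl.grip_point_offset behind it (ctrl.grip_point_offset is the distance from the TCP to the grasp point, in m); x points along the fingers, y is the direction in which the jaws open and shut, and the axes are right-handed (so a half turn about x gives the same grasp; the last joint's range is limited). The gripper opens to 85 mm and grips with 20 to 120 N. Pads are 22 mm wide; open, the fingers measure 114 mm over their backs; the gripper's body (76 mm by 85 mm) begins 54 mm behind the grasp point. The pads swing forward as they close: fully open they stand 13 mm farther back than shut.
Start: joints at [1.093, 0.053, 1.613, -0, 1.476, -0.119], TCP at [0.219, 0.585, 0.192] pointing down, gripper open.
Joint ranges: [-3.01, 3.01], [-1.01, 2.22], [0.06, 2.58], [-1.02, 4.17], [0.09, 2.62], [-3.14, 3.14]. Speed limits (rad/s): [2.57, 2.57, 3.14, 3.14, 3.14, 3.14].

### API

Orientations are given as a rotation vector (axis times angle).
In Python, from station import ctrl gives the robot as it stands. The module is installed in compiled form; this text tells all that it offers.
- The arm moves only by the tool drive_tool, never from a script. Its argument "commands" is text: rows parted by semicolons, each of 5 numbers parted by spaces: the closure, from -1 (fully open) to 1 (shut), so that 0 is half open, then the shift along the tool's x, y, z in units of 40 mm (1.0 is 40 mm), then the turn about the tool's x in units of 5 degrees (1.0 is 5 degrees). A call has 1 to 8 rows; each row is the pose to reach, as a shift and turn from the pose commanded when the call began, along the tool's axes at that moment; what a row does not reach only later rows make up. A row lasts 1/12 s, in which the tool goes at most 41.7 mm and 7.16 degrees, less where a joint would pass 70% of its speed; a pose out of reach is approached as far as the arm can. A call with a gripper value outside its range is refused whole. The fingers move at their own pace and stop on an object; "newtons" is the grip in N (left out, the last holds). Time passes only in rows, so rows that repeat a pose let the fingers close. It gives the time, the measured TCP pose, the force and the opening at its end, in the units of the state.
- ctrl.get_obs(): the state, without advancing time (a new reading comes with each control period).
- ctrl.get_image(name): name is "scene" or "top"; returns (picture, depth): 384x512x3 uint8, blue, green, red; 384x512 float32, m along the optical axis (not along the pixel's ray), 0 where there is no reading.
- ctrl.camera_info(name): a dict with "K" (3x3 intrinsics, pixels), "k1" (the pictures are not rectified: a ray, as slopes to the right and down, at radius r is drawn at 1 + k1 r^2 times it, then the intrinsics apply), "T" (4x4, takes a point from camera to world coordinates). Camera axes: x right, y down, z forward; pixel columns grow to the right and rows downward; lengths in m; the calibration is good to about 2 mm. A picture is of the moment at which its call begins. camera_info takes no time and is no camera call.
- ctrl.finish_job(): hands the job in, once; it reports no verdict.
The state is a dict: "t": time; "q": joint angles; "dq": joint speeds; "effort": joint torques, N m; "tool_pos": TCP position; "tool_rot": TCP orientation; "contact_force": force on the tool from outside, world axes, zero at the start; "wrist_torque": the same for the moment, N m; "opening": finger opening in m.
Only numpy, scipy, OpenCV 4.12 (cv2) and the standard library are available. Lean on these libraries where they do the work, as an engineer would, in place of code of your own. Each camera call takes 0.05 s, during which the arm holds its last target.

## Working session

There is one attempt and no reset: what is moved stays moved. The work goes in short steps, Python scripts to look and compute and a tool call to move; the robot and the scene stay as the last step left them, time stands still between calls to the robot, and variables do not carry over. Pictures are saved under pics/ and viewed, and the job is handed in when it is done.

Besides the shell and the picture viewer there is one more tool, called after "Request:" as a command line: name --argument value ..., lists and objects as JSON in quotes. drive_tool: Moves the arm, as the interface text tells. Its arguments: {"type":"object","properties":{"commands":{"type":"string"},"newtons":{"type":"number"}},"required":["commands"]}

```bash
mkdir -p pics; cat > h.py <<'E'
import numpy as np, cv2
from scipy.spatial.transform import Rotation as R
from station import ctrl
def grab(n,tag):
    im,d=ctrl.get_image(n); cv2.imwrite(f'pics/{tag}.png',im); np.savez(f'pics/{tag}.npz',im=im,d=d); return im,d
def load(tag):
    z=np.load(f'pics/{tag}.npz'); return z['im'],z['d']
def cloud(n,d):
    c=ctrl.camera_info(n);K=np.array(c['K']);T=np.array(c['T'])
    h,w=d.shape;u,v=np.meshgrid(np.arange(w),np.arange(h))
    p=cv2.undistortPointsIter(np.stack([u,v],-1).reshape(-1,1,2).astype(float),K,np.array([c['k1'],0,0,0,0.]),None,None,(3,50,1e-9)).reshape(h,w,2)
    P=np.dstack([p[...,0]*d,p[...,1]*d,d]); W=P@T[:3,:3].T+T[:3,3]; W[d<=0]=np.nan; return W
E
python3 - <<'E'
from h import *
print(ctrl.get_obs(), ctrl.grip_point_offset)
for n in('scene','top'):
    c=ctrl.camera_info(n);print(n,c); grab(n,n+'0')
E
```

```text
{'t': 0.0, 'q': array([ 1.09303260e+00,  5.33592434e-02,  1.61431897e+00,  4.11869019e-05,
        1.47600742e+00, -1.19043295e-01]), 'dq': array([-0.00019162,  0.00049153,  0.00103457,  0.00109486, -0.00072961,
        0.00034148]), 'effort': array([-2.57963395e-03, -3.93651259e+01, -3.70184147e+01, -1.95406228e-04,
        6.67635089e-03,  2.03639797e-05]), 'tool_pos': array([0.21910401, 0.58457204, 0.19094672]), 'tool_rot': array([ 0.27992464,  1.55306357, -0.28306211]), 'contact_force': array([-0.02156967, -0.94969514,  0.12321663]), 'wrist_torque': array([-0.02532805, -0.01417764,  0.0360779 ]), 'opening': 0.08548742552394929} 0.0187
scene {'K': array([[388.46689034,   0.        , 261.72024748],
       [  0.        , 388.46689034, 190.44480857],
       [  0.        ,   0.        ,   1.        ]]), 'k1': -0.03134106536815051, 'T': array([[ 0.79479004,  0.47622126, -0.37619423,  0.92277249],
       [ 0.60686208, -0.62897462,  0.48591083, -0.39381707],
       [-0.00521556, -0.61449511, -0.78890339,  0.66944772],
       [ 0.        ,  0.        ,  0.        ,  1.        ]])}
top {'K': array([[364.69794097,   0.        , 256.28307592],
       [  0.        , 364.69794097, 185.18252741],
       [  0.        ,   0.        ,   1.        ]]), 'k1': -0.05089177595865995, 'T': array([[ 0.14915989, -0.96637863,  0.20943653,  0.45938607],
       [-0.98880612, -0.14656975,  0.02792414, -0.01834337],
       [ 0.00371177, -0.21125729, -0.97742344,  0.95868079],
       [ 0.        ,  0.        ,  0.        ,  1.        ]])}
```

View pics/scene0.png

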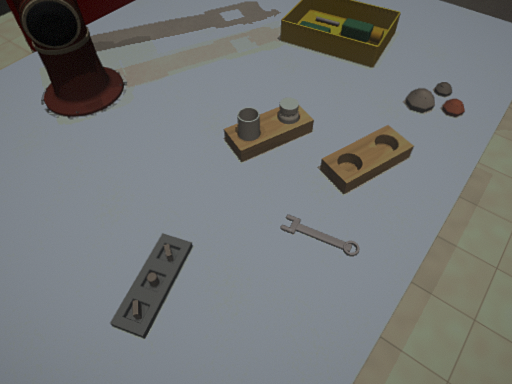

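View pics/top0.png

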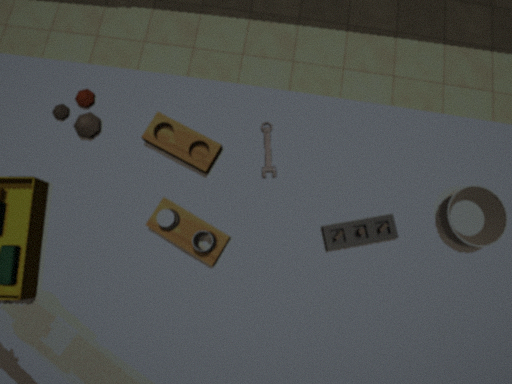

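The scene image shows the nearer rack at (268,130), with the open cup at (248,124) and the lidded jar at (289,110). An empty decoy rack is at (367,157), the tray at (153,285) and the wrench at (320,236). 

Core candidates in the scene image are the tray pockets at (168,251), (152,278) and (136,310), plus the stones at (421,99) and (443,89). The middle one looks round. I'll check it in a crop.

```bash
python3 - <<'E'
from h import *
a,d=load('scene0');b,e=load('top0')
A=cv2.resize(a[225:345,100:210],None,fx=4,fy=4,interpolation=3)[:480]
B=cv2.resize(b[205:260,310:405],None,fx=4,fy=4,interpolation=3)
C=np.zeros((600,800,3),np.uint8);C[:480,:400]=A[:,:400];C[:220,410:790]=B
D=cv2.resize(b[190:275,140:237],None,fx=4,fy=4,interpolation=3);C[230:570,410:798]=D
cv2.imwrite('pics/crop0.png',cv2.convertScaleAbs(C,alpha=1.6))
for n,dd in(('scene',d),('top',e)):
    W=cloud(n,dd)
    ok=~np.isnan(W[...,2])
    def stat(nm,m):
        p=W[m&ok]; r=cv2.minAreaRect((p[:,:2]*1000).astype(np.float32)); print(n,nm,len(p),'med',np.median(p,0).round(4),'rect',r)
    X,Y,Z=W[...,0],W[...,1],W[...,2]
    v,u=np.mgrid[:384,:512]
    if n=='scene': bx=lambda u0,u1,v0,v1:(u>u0)&(u<u1)&(v>v0)&(v<v1)
    else: bx=lambda u0,u1,v0,v1:(u>u0)&(u<u1)&(v>v0)&(v<v1)
    tr=bx(105,200,228,340) if n=='scene' else bx(315,402,210,255)
    rk=bx(218,318,90,162) if n=='scene' else bx(142,235,192,272)
    stat('bench',bx(230,280,200,300) if n=='scene' else bx(260,310,190,300))
    stat('traytop',tr&(Z>.012)&(Z<.02))
    stat('core/slabs',tr&(Z>.0275)&(Z<.034))
    stat('slabs',tr&(Z>.023)&(Z<.034))
    stat('racktop',rk&(Z>.033)&(Z<.043))
    stat('cuprim',rk&(Z>.088)&(Z<.1))
    stat('jar',rk&(Z>.073)&(Z<.083))
E
```

```text
scene bench 4830 med [ 0.6826 -0.1064  0.    ] rect ((674.8657836914062, -99.9903335571289), (102.65689849853516, 220.82687377929688), 36.89921188354492)
scene traytop 2672 med [ 0.5817 -0.2901  0.016 ] rect ((578.8871459960938, -274.7193298339844), (66.24445343017578, 190.54071044921875), 18.34677505493164)
scene core/slabs 175 med [ 0.5832 -0.2778  0.029 ] rect ((578.9827880859375, -275.2793884277344), (19.422727584838867, 139.79476928710938), 18.0838623046875)
scene slabs 261 med [ 0.5841 -0.278   0.0282] rect ((578.9970092773438, -274.59698486328125), (21.947994232177734, 142.6307830810547), 19.25637435913086)
scene racktop 1422 med [0.5201 0.1574 0.038 ] rect ((512.9505004882812, 163.7377471923828), (200.75265502929688, 88.03385162353516), 68.20855712890625)
scene cuprim 130 med [0.4927 0.1143 0.092 ] rect ((492.7648010253906, 113.3973388671875), (49.57818603515625, 49.478912353515625), 33.58344268798828)
scene jar 349 med [0.5225 0.1999 0.078 ] rect ((511.70947265625, 163.12374877929688), (156.6013641357422, 50.32510757446289), 70.07941436767578)
top bench 5324 med [ 5.185e-01 
[... 328 characters left out ...]
296] rect ((580.7689819335938, -274.9114990234375), (16.199811935424805, 136.70936584472656), 19.180139541625977)
top slabs 115 med [ 0.5839 -0.2764  0.0287] rect ((581.56591796875, -276.958740234375), (18.587905883789062, 141.95608520507812), 18.43859100341797)
top racktop 1810 med [0.5144 0.1625 0.0378] rect ((515.2135620117188, 163.66293334960938), (202.1911163330078, 82.50975799560547), 68.02159118652344)
top cuprim 79 med [0.4939 0.1132 0.0924] rect ((492.90057373046875, 112.8955078125), (46.83879089355469, 47.930946350097656), 8.89970874786377)
top jar 298 med [0.5318 0.2118 0.0777] rect ((514.562255859375, 161.95001220703125), (156.75270080566406, 43.41154479980469), 69.2800064086914)
```

View pics/crop0.png

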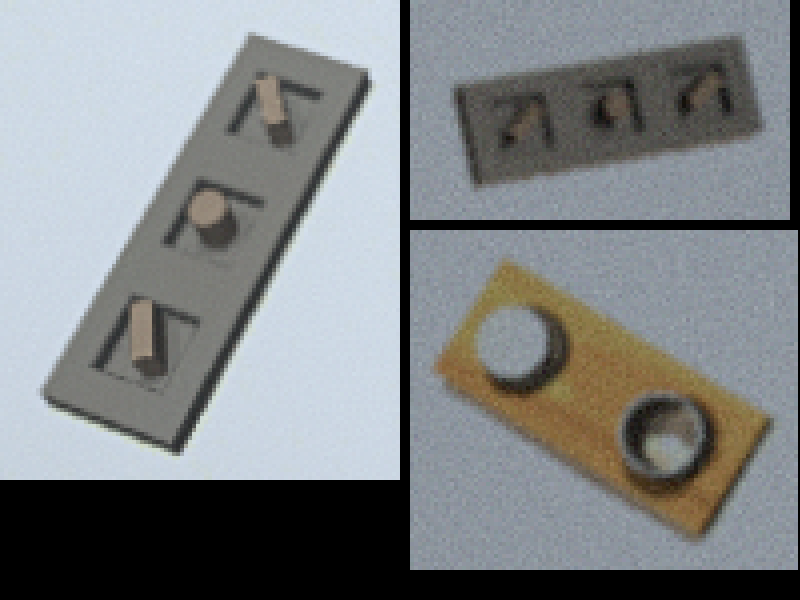

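The core is the round piece in the middle pocket, at (152,278) in the scene image and (360,231) in the top image. The other two pockets hold square slabs. The open cup is the one with the hollow, at (204,240) in the top image. Next I'll measure both precisely.

```bash
cat >> h.py <<'E'
def rel(target, yaw=None, o=None):
    o=o or ctrl.get_obs(); Rm=R.from_rotvec(o['tool_rot']).as_matrix()
    s=Rm.T@(np.array(target)-o['tool_pos'])/.04
    y=Rm[:,1]; a=np.degrees(np.arctan2(y[1],y[0]))
    out=dict(units=s.round(2),xaxis=Rm[:,0].round(3),yang=round(a,2))
    if yaw is not None:
        dy=(yaw-a+90)%180-90   # world ccw
        out['turn_units']=round(-dy/5,2)  # x down
    return out
E
python3 - <<'E'
from h import *
for n in('scene','top'):
    im,d=load(n+'0');W=cloud(n,d)
    near=np.hypot(W[...,0]-.58,W[...,1]+.276)<.02
    p=W[near&(W[...,2]>.026)]; r=cv2.minAreaRect((p[:,:2]*1000).astype(np.float32));t=p[p[:,2]>.0285]
    print(n,len(p),p.mean(0).round(4),'circ',cv2.minEnclosingCircle((t[:,:2]*1000).astype(np.float32)),t.mean(0),np.percentile(p[:,2],95))
    q=W[(np.hypot(W[...,0]-.493,W[...,1]-.113)<.035)&(W[...,2]>.0875)]
    print('cup',len(q),cv2.minEnclosingCircle((q[:,:2]*1000).astype(np.float32)))
print(rel([.58,-.2755,.1],18.3))
E
```

```text
scene 78 [ 0.5804 -0.2748  0.0294] circ ((579.850830078125, -274.4970397949219), 8.59056568145752) [ 0.57948265 -0.2745771   0.02997248] 0.031223909008547733
cup 137 ((492.18243408203125, 113.59544372558594), 25.963134765625)
top 41 [ 0.5808 -0.2737  0.0303] circ ((580.9151000976562, -273.7755126953125), 8.62849235534668) [ 0.58092442 -0.27379823  0.03064902] 0.03242268145484328
cup 80 ((493.3905029296875, 112.86934661865234), 24.923309326171875)
{'units': array([  2.3 , -16.96,  16.  ]), 'xaxis': array([-0.001, -0.002, -1.   ]), 'yang': np.float64(69.44), 'turn_units': np.float64(10.23)}
```

Request:
drive_tool --commands "-1 0 -5.65 5.33 0;-1 0 -5.65 5.33 0;-1 0 -5.65 5.33 0;-1 0 -5.65 5.33 0;-1 0 -5.65 5.33 0;-1 0 -5.65 5.33 0;-1 0 -5.65 5.33 0;-1 0 -5.65 5.33 0" --newtons 40

```text
t: 0.77
tool_pos: [0.3405, 0.2952, 0.1917]
tool_rot: [0.283, 1.552, -0.285]
contact_force: [-0.1, -0.1, -0.9]
opening: 0.0855
```

Request:
drive_tool --commands "-1 0 -5.65 5.33 0;-1 0 -5.65 5.33 0;-1 0 -5.65 5.33 0;-1 0 -5.65 5.33 0;-1 0 -5.65 5.33 0;-1 0 -5.65 5.33 0;-1 0 -5.65 5.33 0;-1 0 -5.65 5.33 0"

```text
t: 1.43
tool_pos: [0.4607, 0.0083, 0.1918]
tool_rot: [0.284, 1.552, -0.286]
contact_force: [-0.1, 0.9, 0.5]
opening: 0.0856
```

```bash
python3 -c "
from h import *
o=ctrl.get_obs();print(o['t'],o['tool_pos'],o['q'],rel([.58,-.2745,.1],18.3))"
```

```text
1.4333 [0.46066366 0.00831579 0.19184068] [-1.42754027e-01 -3.57987525e-01  1.98021503e+00 -1.35249775e-03
  1.51927965e+00 -1.35077240e+00] {'units': array([ 2.31, -5.55,  5.3 ]), 'xaxis': array([-0.   , -0.001, -1.   ]), 'yang': np.float64(69.22), 'turn_units': np.float64(10.18)}
```

Request:
drive_tool --commands "-1 0 -5.55 5.3 10.2;-1 0 -5.55 5.3 10.2;-1 0 -5.55 5.3 10.2;-1 0 -5.55 5.3 10.2;-1 0 -5.55 5.3 10.2;-1 0 -5.55 5.3 10.2;-1 0 -5.55 5.3 10.2;-1 0 -5.55 5.3 10.2"

```text
t: 2.1
tool_pos: [0.581, -0.2747, 0.191]
tool_rot: [0.974, 1.342, -0.976]
contact_force: [-0.3, -0.1, 0.1]
opening: 0.0853
```

Request:
drive_tool --commands "-1 0 0 0 0;-1 0 0 0 0"

```text
t: 2.27
tool_pos: [0.5801, -0.2703, 0.1911]
tool_rot: [0.97, 1.346, -0.97]
contact_force: [-0.2, 0.9, 0.6]
opening: 0.0853
```

```bash
python3 -c "
from h import *
o=ctrl.get_obs();print(o['t'],o['tool_pos'],o['q'],rel([.58,-.2745,.1],18.3))"
```

```text
2.2667 [ 0.58007831 -0.27031285  0.19111174] [-5.52457522e-01  8.97893272e-02  1.57575537e+00  3.57827967e-04
  1.47826381e+00 -8.73652964e-01] {'units': array([ 2.28, -0.03,  0.1 ]), 'xaxis': array([-0.002,  0.001, -1.   ]), 'yang': np.float64(18.4), 'turn_units': np.float64(0.02)}
```

Request:
drive_tool --commands "-1 1 0 0 0;-1 2.3 0 0 0;-1 2.3 0 0 0;-1 2.3 0 0 0;-1 2.3 0 0 0;-1 2.3 0 0 0"

```text
t: 2.77
tool_pos: [0.5821, -0.2703, 0.1034]
tool_rot: [0.968, 1.34, -0.967]
contact_force: [0.4, -0.5, 0.2]
opening: 0.0851
```

```bash
python3 -c "
from h import *
for i in range(2):
  grab(['scene','top'][i],['scene','top'][i]+'1')
  o=ctrl.get_obs();print(o['t'],o['tool_pos'],np.abs(o['dq']).max(),rel([.58,-.2745,.018],18.3))
a,b=load('scene1')[0],load('top1')[0]
C=np.zeros((480,800,3),np.uint8);C[:,:400]=cv2.resize(a[225:345,100:200],None,fx=4,fy=4);C[:400,400:]=cv2.resize(b[180:280,310:410],None,fx=4,fy=4)
cv2.imwrite('pics/c1.png',C)"
```

```text
2.8167 [ 0.58238774 -0.27067979  0.10387778] 0.004925967435872871 {'units': array([ 2.15, -0.09,  0.06]), 'xaxis': array([ 0.005, -0.003, -1.   ]), 'yang': np.float64(18.48), 'turn_units': np.float64(0.04)}
2.8667 [ 0.58235664 -0.27085846  0.10381338] 0.005216101155168796 {'units': array([ 2.15, -0.09,  0.06]), 'xaxis': array([ 0.005, -0.003, -1.   ]), 'yang': np.float64(18.47), 'turn_units': np.float64(0.03)}
```

View pics/c1.png

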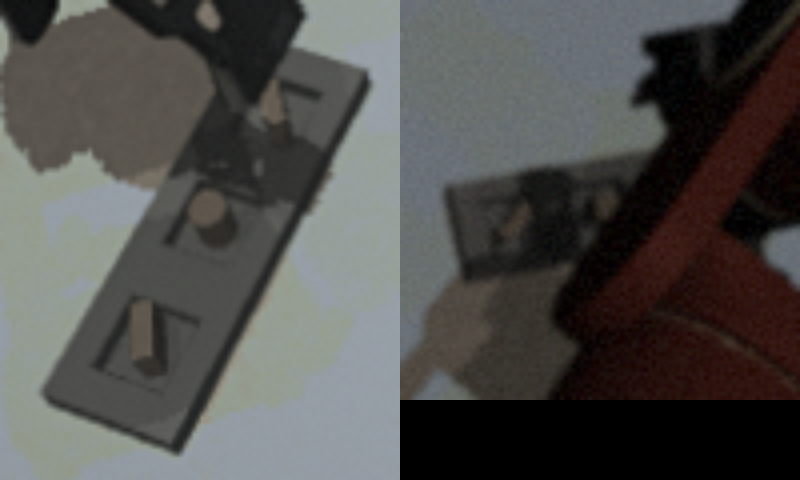

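The picture matches the plan: the core at (152,278) is untouched and the fingers are coming down behind it. The steady tracking error is about 4 mm, so I'll correct for it while lowering.

Request:
drive_tool --commands "-1 0.6 -0.1 0.05 0;-1 1.2 -0.1 0.05 0;-1 1.6 -0.1 0.05 0;-1 1.6 -0.1 0.05 0;-1 1.6 -0.1 0.05 0;-1 1.6 -0.1 0.05 0"

```text
t: 3.37
tool_pos: [0.5789, -0.2741, 0.0388]
tool_rot: [0.968, 1.341, -0.968]
contact_force: [1.2, -0.3, 0.1]
opening: 0.0856
```

```bash
python3 -c "
from h import *
grab('scene','scene2')
o=ctrl.get_obs();print(o['t'],o['tool_pos'],o['contact_force'],rel([.58,-.2745,.018],18.3))
a=load('scene2')[0]
cv2.imwrite('pics/c2.png',cv2.resize(a[205:345,80:220],None,fx=4,fy=4))"
```

```text
3.4167 [ 0.57909901 -0.27424302  0.03907245] [0.7501643  0.02940214 0.24203576] {'units': array([0.53, 0.02, 0.01]), 'xaxis': array([ 0.004, -0.002, -1.   ]), 'yang': np.float64(18.45), 'turn_units': np.float64(0.03)}
```

View pics/c2.png

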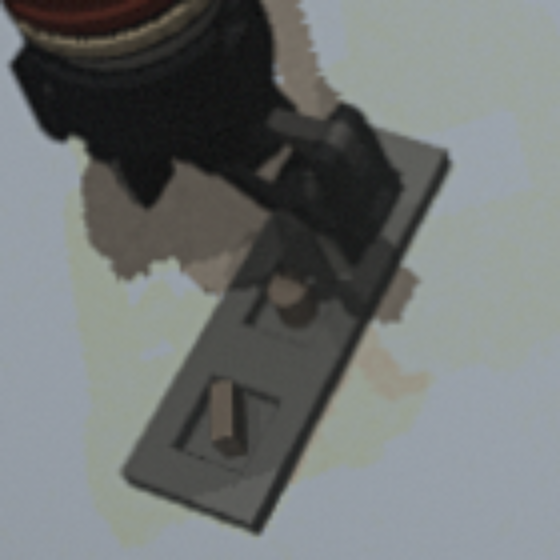

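The core at (152,277) lies between the two fingertips, at about (171,268) and (117,255). I'll lower to 20 mm and close.

Request:
drive_tool --commands "-1 0.25 0 0 0;-1 0.45 0 0 0;-1 0.45 0 0 0;0 0.45 0 0 0;0.3 0.45 0 0 0;0.6 0.45 0 0 0;1 0.45 0 0 0;1 0.45 0 0 0" --newtons 30

```text
t: 4.08
tool_pos: [0.5776, -0.2733, 0.0185]
tool_rot: [0.969, 1.344, -0.969]
contact_force: [-0.6, 0.2, 0.2]
opening: 0.0255
```

Request:
drive_tool --commands "1 0 0 0 0;1 0 0 0 0;1 0 0 0 0;1 0 0 0 0"

```text
t: 4.42
tool_pos: [0.5774, -0.2732, 0.0182]
tool_rot: [0.969, 1.344, -0.969]
contact_force: [0.6, 0.2, 0.0]
opening: -0.0001
```

```bash
python3 -c "
from h import *
grab('scene','scene3')
a=load('scene3')[0]
cv2.imwrite('pics/c3.png',cv2.resize(a[205:345,80:220],None,fx=4,fy=4))"
```

```text
(no output)
```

View pics/c3.png

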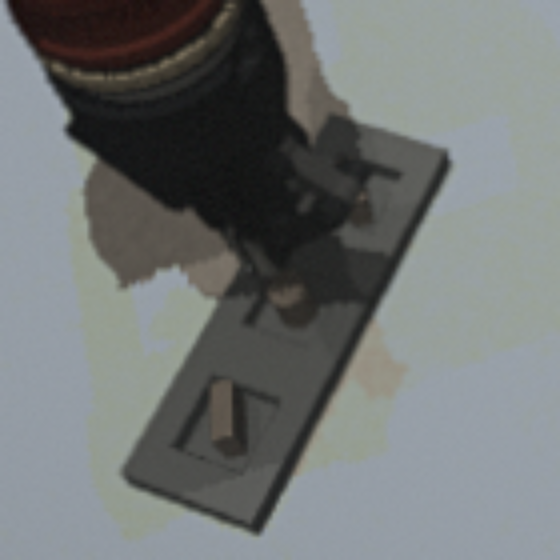

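The picture shows the core still upright at (152,279), with the shut fingers behind it at about (151,265). So the fingers missed it. I'll measure where the fingertips actually are using depth.

```bash
python3 -c "
from h import *
a,d=load('scene3');W=cloud('scene',d);a0,d0=load('scene0')
c=ctrl.camera_info('scene');T=np.linalg.inv(c['T'])
o=ctrl.get_obs()
for p in (o['tool_pos'],[.58,-.2745,.03]):
  pc=T[:3,:3]@p+T[:3,3];print(p,cv2.projectPoints(pc.reshape(1,3),np.zeros(3),np.zeros(3),c['K'],np.array([c['k1'],0,0,0.]))[0].ravel())
for v in range(252,284,2):
  print(v,[tuple((W[v,u]*1000).round().astype(int)) if not np.isnan(W[v,u,0]) else None for u in range(146,160,3)])
"
```

```text
[ 0.57736678 -0.2732451   0.01823064] [152.66916002 278.49935895]
[0.58, -0.2745, 0.03] [151.66181744 276.98302596]
252 [(np.int64(608), np.int64(-274), np.int64(151)), (np.int64(609), np.int64(-271), np.int64(148)), (np.int64(587), np.int64(-257), np.int64(104)), (np.int64(616), np.int64(-265), np.int64(147)), (np.int64(622), np.int64(-263), np.int64(150))]
254 [(np.int64(602), np.int64(-273), np.int64(138)), (np.int64(591), np.int64(-265), np.int64(113)), (np.int64(594), np.int64(-261), np.int64(111)), (np.int64(600), np.int64(-259), np.int64(114)), (np.int64(621), np.int64(-264), np.int64(145))]
256 [(np.int64(588), np.int64(-269), np.int64(110)), (np.int64(592), np.int64(-267), np.int64(110)), (np.int64(598), np.int64(-265), np.int64(114)), (np.int64(620), np.int64(-269), np.int64(144)), (np.int64(623), np.int64(-266), np.int64(143))]
258 [(np.int64(592), np.int64(-272), np.int64(112)), (np.int64(596), np.int64(-270), np.int64(112)), (np.int64(601), np.int64(-267), np.int64(114)), (np.int64(621), np.int64(-271), np.int64(142)), (np.int64(627), np.int64(-269), np.int64(147))]
260 
[... 2143 characters left out ...]
63), np.int64(-279), np.int64(11)), (np.int64(578), np.int64(-279), np.int64(30)), (np.int64(581), np.int64(-275), np.int64(29)), (np.int64(586), np.int64(-272), np.int64(30)), (np.int64(577), np.int64(-264), np.int64(4))]
280 [(np.int64(563), np.int64(-280), np.int64(5)), (np.int64(581), np.int64(-282), np.int64(31)), (np.int64(585), np.int64(-278), np.int64(30)), (np.int64(588), np.int64(-275), np.int64(28)), (np.int64(585), np.int64(-269), np.int64(15))]
282 [(np.int64(566), np.int64(-283), np.int64(5)), (np.int64(580), np.int64(-283), np.int64(23)), (np.int64(586), np.int64(-280), np.int64(26)), (np.int64(588), np.int64(-276), np.int64(23)), (np.int64(588), np.int64(-271), np.int64(14))]
```

```bash
python3 -c "
from h import *
for tag,n in(('scene1','scene'),('scene2','scene'),('scene3','scene'),('top1','top')):
  d=load(tag)[1];W=cloud(n,d)
  W0=cloud(n,load(n+'0')[1])
  ax=np.array([.580,-.273])
  m=(np.hypot(W[...,0]-ax[0],W[...,1]-ax[1])<.09)&(W[...,2]>.036)
  P=W[m];print(tag,len(P))
  i=np.argsort(P[:,2])[:12];print((P[i]*1000).round().astype(int).tolist())
"
```

```text
scene1 19604
[[542, -290, 156], [630, -261, 156], [542, -289, 157], [539, -279, 157], [543, -292, 157], [542, -287, 157], [631, -263, 157], [542, -285, 157], [542, -291, 158], [539, -280, 158], [540, -282, 158], [541, -286, 158]]
scene2 16630
[[537, -290, 90], [627, -266, 91], [536, -285, 91], [535, -286, 91], [536, -287, 91], [535, -279, 92], [536, -283, 92], [538, -293, 92], [540, -294, 92], [538, -289, 92], [535, -282, 92], [627, -265, 93]]
scene3 15034
[[585, -276, 60], [587, -280, 60], [586, -281, 60], [586, -279, 61], [576, -285, 62], [586, -280, 63], [583, -282, 63], [579, -283, 64], [578, -285, 64], [582, -284, 64], [587, -278, 64], [574, -285, 64]]
top1 6746
[[623, -261, 157], [623, -246, 160], [622, -257, 162], [621, -254, 163], [624, -244, 165], [631, -248, 167], [629, -248, 167], [622, -246, 167], [620, -251, 168], [619, -246, 169], [623, -245, 169], [632, -247, 171]]
```

The depth readings show the true fingertips about 40 mm above the reported TCP: open tips at 156 and 91 mm against the 117 and 52 mm expected, and shut tips at 60 mm against a reported 18 mm. Position in x and y agrees. I'll trust the camera, open up and go lower step by step, watching the force.

Request:
drive_tool --commands "-1 0 0 0 0;-1 0 0 0 0;-1 0 0 0 0;-1 0 0 0 0;-1 0 0 0 0;-1 0 0 0 0"

```text
t: 4.97
tool_pos: [0.5774, -0.2732, 0.0182]
tool_rot: [0.969, 1.344, -0.969]
contact_force: [0.6, 0.4, -0.6]
opening: 0.0723
```

```bash
python3 -c "
from h import *
o=ctrl.get_obs();print(o['t'],o['opening'],o['tool_pos'],rel([.58,-.2745,-.019],18.3))"
```

```text
4.9667 0.07227720389577068 [ 0.57737412 -0.27324675  0.01821574] {'units': array([0.93, 0.05, 0.05]), 'xaxis': array([-0., -0., -1.]), 'yang': np.float64(18.44), 'turn_units': np.float64(0.03)}
```

Request:
drive_tool --commands "-1 0 0.05 0.05 0;-1 0.2 0.05 0.05 0;-1 0.4 0.05 0.05 0;-1 0.6 0.05 0.05 0;-1 0.6 0.05 0.05 0;-1 0.6 0.05 0.05 0"

```text
t: 5.47
tool_pos: [0.5788, -0.2738, -0.0075]
tool_rot: [0.969, 1.347, -0.969]
contact_force: [-0.5, -0.2, -0.2]
opening: 0.085
```

```bash
python3 -c "
from h import *
grab('scene','scene4')
o=ctrl.get_obs();print(o['t'],o['opening'],o['tool_pos'],o['contact_force'],rel([.58,-.2745,-.019],18.3))
a,d=load('scene4')
cv2.imwrite('pics/c4.png',cv2.resize(a[205:345,80:220],None,fx=4,fy=4))
W=cloud('scene',d)
P=W[(np.hypot(W[...,0]-.58,W[...,1]+.2745)<.09)&(W[...,2]>.036)]
for s in (1,-1):
  k=P[s*((P[:,:2]-[.58,-.2745])@[np.cos(.32),np.sin(.32)])>.03]
  i=np.argsort(k[:,2])[:8];print((k[i]*1000).round().astype(int).tolist())
"
```

```text
5.5167 0.08556115902243323 [ 0.57945045 -0.27422377 -0.0065909 ] [ 0.04127989 -0.54894083 -0.02967798] {'units': array([0.31, 0.01, 0.01]), 'xaxis': array([-0.001,  0.001, -1.   ]), 'yang': np.float64(18.44), 'turn_units': np.float64(0.03)}
[[627, -264, 44], [626, -269, 48], [628, -267, 48], [628, -266, 50], [628, -268, 51], [624, -271, 52], [625, -270, 53], [630, -264, 53]]
[[536, -285, 44], [536, -281, 45], [539, -293, 46], [539, -291, 46], [538, -290, 46], [538, -287, 46], [540, -296, 47], [537, -284, 48]]
```

View pics/c4.png

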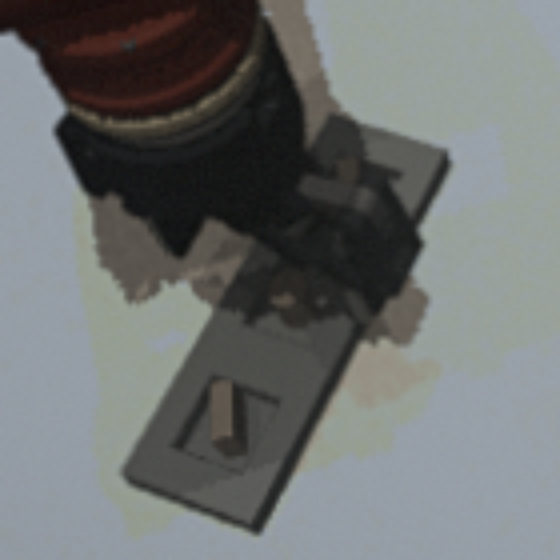

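The open tips are now at 44–46 mm, so the offset is about 38–40 mm, and the core at (152,279) lies between them. I'll go 12 mm lower and close.

Request:
drive_tool --commands "-1 0.15 0 0 0;-1 0.28 0 0 0;-1 0.28 0 0 0;0 0.28 0 0 0;0.3 0.28 0 0 0;0.5 0.28 0 0 0;0.5 0.28 0 0 0;0.5 0.28 0 0 0" --newtons 30

```text
t: 6.18
tool_pos: [0.5801, -0.2746, -0.0167]
tool_rot: [0.969, 1.344, -0.969]
contact_force: [0.1, -0.3, 1.0]
opening: 0.0255
```

Request:
drive_tool --commands "0.7 0 0 0 0;0.8 0 0 0 0;1 0 0 0 0;1 0 0 0 0;1 0 0 0 0"

```text
t: 6.6
tool_pos: [0.5801, -0.2747, -0.0167]
tool_rot: [0.969, 1.344, -0.969]
contact_force: [-0.6, -0.0, 2.6]
opening: 0.0157
```

Request:
drive_tool --commands "1 -0.3 0 0 0;1 -0.7 0 0 0;1 -1 0 0 0;1 -1 0 0 0;1 -1 0 0 0"

```text
t: 7.02
tool_pos: [0.5808, -0.275, 0.0246]
tool_rot: [0.969, 1.342, -0.968]
contact_force: [0.4, -0.8, -1.4]
opening: 0.0154
```

```bash
python3 -c "
from h import *
grab('scene','scene5')
o=ctrl.get_obs();print(o['t'],o['opening'],o['tool_pos'],o['contact_force'])
a,d=load('scene5')
cv2.imwrite('pics/c5.png',cv2.convertScaleAbs(cv2.resize(a[205:325,90:210],None,fx=5,fy=5,interpolation=3),alpha=1.6))"
```

```text
7.0667 0.016227980400309525 [ 0.58001389 -0.27456233  0.02332928] [-0.76466675  0.05710524  0.08494085]
```

View pics/c5.png

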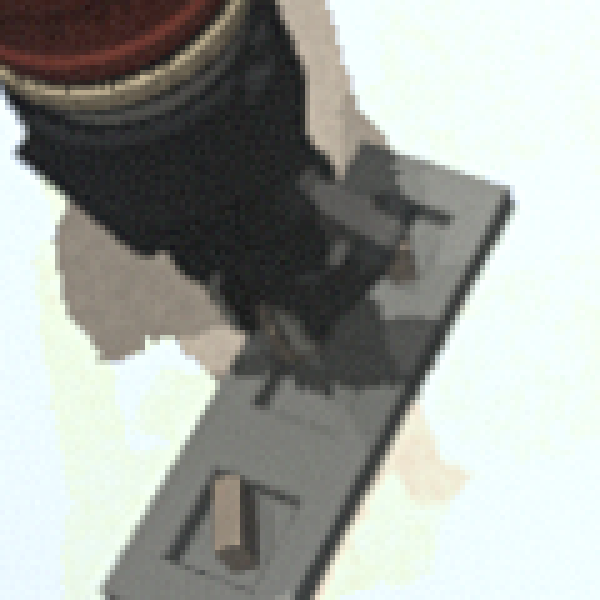

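The core now sits between the fingertips at about (147,273) and its pocket is empty. I'll raise it and carry it to the cup.

Request:
drive_tool --commands "1 -0.8 0 0 0;1 -1.6 0 0 0;1 -2.4 0 0 0;1 -2.7 0 0 0;1 -2.7 0 0 0;1 -2.7 0 0 0"

```text
t: 7.57
tool_pos: [0.5796, -0.2743, 0.1301]
tool_rot: [0.969, 1.345, -0.969]
contact_force: [-0.3, 0.4, 0.3]
opening: 0.0159
```

```bash
python3 -c "
from h import *
o=ctrl.get_obs();print(o['t'],o['opening'],o['tool_pos'],rel([.4928,.1132,.13],18.3))
grab('scene','scene6')
a,d=load('scene6')
cv2.imwrite('pics/c6.png',cv2.convertScaleAbs(cv2.resize(a[185:305,90:210],None,fx=5,fy=5,interpolation=3),alpha=1.6))"
```

```text
7.5667 0.015928309905404947 [ 0.57963684 -0.27433602  0.13014471] {'units': array([ 0.01,  1.01, -9.88]), 'xaxis': array([-0.001,  0.   , -1.   ]), 'yang': np.float64(18.44), 'turn_units': np.float64(0.03)}
```

View pics/c6.png

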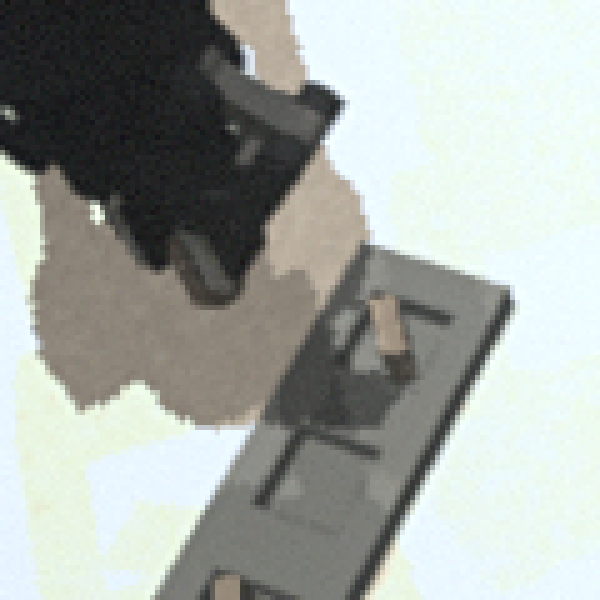

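The middle pocket is empty at (153,280), and the core is in the fingers at (133,240). I'll move over the cup.

Request:
drive_tool --commands "1 0 0.1 -0.6 0;1 0 0.25 -2 0;1 0 0.4 -3.5 0;1 0 0.5 -4.5 0;1 0 0.6 -5.5 0;1 0 0.7 -6.5 0;1 0 0.8 -7.5 0;1 0 0.9 -8.5 0"

```text
t: 8.28
tool_pos: [0.5093, 0.036, 0.1275]
tool_rot: [0.968, 1.349, -0.972]
contact_force: [1.9, 0.6, -1.3]
opening: 0.0157
```

Request:
drive_tool --commands "1 0 0.05 -0.7 0;1 0 0.1 -1.2 0;1 0 0.1 -1.38 0;1 0 0.1 -1.38 0;1 0 0.1 -1.38 0;1 0 0.1 -1.38 0;1 0 0.1 -1.38 0"

```text
t: 8.87
tool_pos: [0.4987, 0.0865, 0.1305]
tool_rot: [0.97, 1.344, -0.971]
contact_force: [0.1, 1.0, -0.1]
opening: 0.0159
```

```bash
python3 -c "
from h import *
grab('scene','scene7');grab('top','top7')
o=ctrl.get_obs();print(o['t'],o['opening'],o['tool_pos'],rel([.4928,.1132,.066],18.3))
a,b=load('scene7')[0],load('top7')[0]
C=np.zeros((400,800,3),np.uint8);C[:,:400]=cv2.resize(a[70:170,200:300],None,fx=4,fy=4);C[:,400:]=cv2.resize(b[190:290,150:250],None,fx=4,fy=4)
cv2.imwrite('pics/c7.png',cv2.convertScaleAbs(C,alpha=1.6))"
```

```text
8.9667 0.016180410439403582 [0.49882424 0.08675456 0.13088747] {'units': array([ 1.62,  0.07, -0.68]), 'xaxis': array([-0., -0., -1.]), 'yang': np.float64(18.35), 'turn_units': np.float64(0.01)}
```

View pics/c7.png

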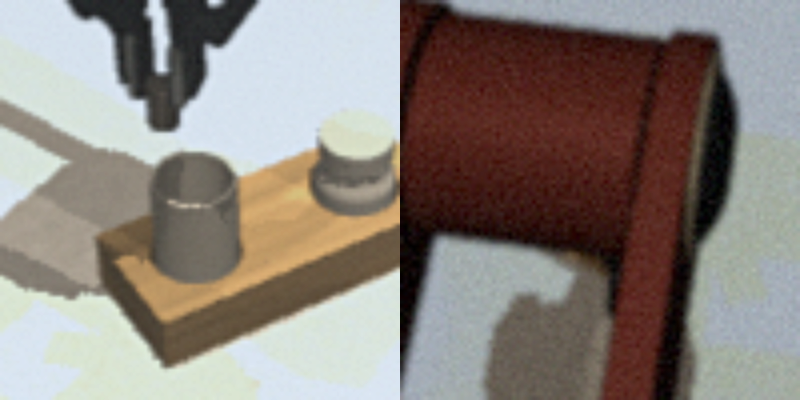

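The core hangs upright below the fingertips at (240,97), just short of the cup mouth at (248,113). I'll finish the shift and check the position against depth.

Request:
drive_tool --commands "1 0 0.07 -0.35 0;1 0 0.07 -0.68 0;1 0 0.07 -0.68 0;1 0 0.07 -0.68 0;1 0.4 0.07 -0.68 0;1 0.4 0.07 -0.68 0;1 0.4 0.07 -0.68 0"

```text
t: 9.55
tool_pos: [0.4919, 0.1137, 0.1141]
tool_rot: [0.968, 1.346, -0.971]
contact_force: [0.8, -0.8, 0.5]
opening: 0.0161
```

```bash
python3 -c "
from h import *
grab('scene','scene8')
o=ctrl.get_obs();print(o['t'],o['opening'],o['tool_pos'],rel([.4928,.1132,.066],18.3))
a,d=load('scene8');W=cloud('scene',d)
P=W[(np.hypot(W[...,0]-.4928,W[...,1]-.1132)<.022)&(W[...,2]>.1)&(W[...,2]<.175)]
i=np.argsort(P[:,2])
for z in np.arange(.1,.17,.005):
  k=P[(P[:,2]>=z)&(P[:,2]<z+.005)]
  if len(k): print(round(z,3),len(k),k.min(0).round(3)[:2],k.max(0).round(3)[:2])
cv2.imwrite('pics/c8.png',cv2.convertScaleAbs(cv2.resize(a[70:170,200:300],None,fx=5,fy=5),alpha=1.6))"
```

```text
9.6 0.015798742685705996 [0.49250071 0.11381416 0.1148835 ] {'units': array([1.22, 0.  , 0.02]), 'xaxis': array([-0.001, -0.   , -1.   ]), 'yang': np.float64(18.4), 'turn_units': np.float64(0.02)}
0.135 13 [0.486 0.104] [0.499 0.116]
0.14 13 [0.488 0.104] [0.5   0.116]
0.145 13 [0.489 0.105] [0.5   0.113]
0.15 16 [0.485 0.103] [0.505 0.116]
0.155 27 [0.475 0.098] [0.508 0.121]
0.16 51 [0.476 0.099] [0.513 0.12 ]
0.165 36 [0.475 0.099] [0.513 0.124]
0.17 34 [0.474 0.099] [0.513 0.122]
```

View pics/c8.png

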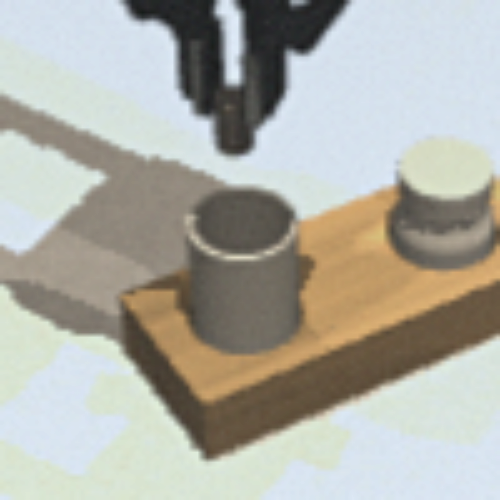

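The core's bottom is at 136 mm and the tips are at about 153 mm, with the core centred on the cup to within 2 mm. I'll descend 48 mm, which puts the core 5 mm into the mouth with the tips 12 mm above the rim, and release.

Request:
drive_tool --commands "1 0.5 0 0 0;1 1 0 0 0;1 1.2 0 0 0;1 1.2 0 0 0;1 1.2 0 0 0;0.2 1.2 0 0 0;-0.3 1.2 0 0 0;-1 1.2 0 0 0"

```text
t: 10.27
tool_pos: [0.4936, 0.1145, 0.0684]
tool_rot: [0.97, 1.343, -0.967]
contact_force: [-0.1, 0.5, -0.1]
opening: 0.0513
```

Request:
drive_tool --commands "-1 0 0 0 0;-1 0 0 0 0;-1 0 0 0 0;-1 0 0 0 0;-1 -1 0 0 0;-1 -1.5 0 0 0;-1 -1.5 0 0 0;-1 -1.5 0 0 0"

```text
t: 10.93
tool_pos: [0.4938, 0.1146, 0.1287]
tool_rot: [0.97, 1.342, -0.967]
contact_force: [-0.1, -0.4, 0.4]
opening: 0.0854
```

```bash
python3 -c "
from h import *
grab('scene','scene9')
o=ctrl.get_obs();print(o['t'],o['opening'],o['tool_pos'],rel([.4928,.1132,.066],18.3))
a,d=load('scene9');W=cloud('scene',d)
q=W[(np.hypot(W[...,0]-.493,W[...,1]-.113)<.035)&(W[...,2]>.0875)&(W[...,2]<.1)]
print('cup',len(q),cv2.minEnclosingCircle((q[:,:2]*1000).astype(np.float32)))
cv2.imwrite('pics/c9.png',cv2.convertScaleAbs(cv2.resize(a[70:170,200:300],None,fx=5,fy=5,interpolation=3),alpha=1.6))"
```

```text
10.9833 0.08537993489773835 [0.49257451 0.11443422 0.12694961] {'units': array([ 1.52, -0.  ,  0.03]), 'xaxis': array([ 0.,  0., -1.]), 'yang': np.float64(18.44), 'turn_units': np.float64(0.03)}
cup 133 ((492.9593200683594, 113.39937591552734), 26.1822452545166)
```

View pics/c9.png

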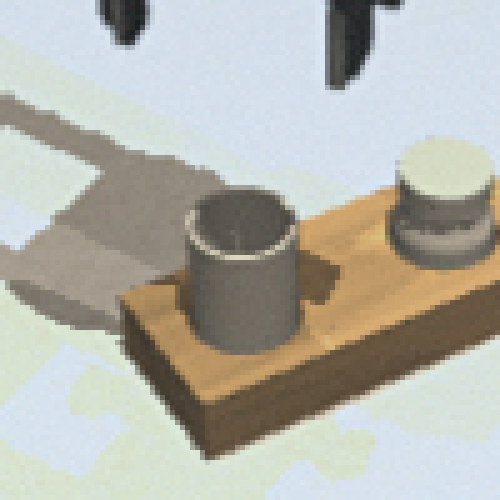

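The core is gone from the fingers and is nowhere on the rack or bench. The cup at (248,123) hasn't moved. Next I'll lower the open jaws around the cup and grip it gently, so it can be turned about the jaw axis later.

Request:
drive_tool --commands "-1 0.8 0 0 0;-1 1.6 0 0 0;-1 2.2 0 0 0;-1 2.6 0 0 0;-1 2.95 0 0 0;-1 2.95 0 0 0;-1 2.95 0 0 0;-1 2.95 0 0 0"

```text
t: 11.65
tool_pos: [0.4925, 0.1144, 0.009]
tool_rot: [0.969, 1.345, -0.969]
contact_force: [0.1, 0.2, -0.3]
opening: 0.0856
```

```bash
python3 -c "
from h import *
grab('scene','scene10')
o=ctrl.get_obs();print(o['t'],o['opening'],o['tool_pos'],o['contact_force'],rel([.4929,.1133,.008],18.3))
a,d=load('scene10')
cv2.imwrite('pics/c10.png',cv2.convertScaleAbs(cv2.resize(a[70:170,200:300],None,fx=5,fy=5,interpolation=3),alpha=1.6))"
```

```text
11.7 0.08530701666827821 [0.49317161 0.11449466 0.00975535] [-0.65160052  0.9138177   0.50253201] {'units': array([ 0.04, -0.02,  0.03]), 'xaxis': array([ 0.001,  0.   , -1.   ]), 'yang': np.float64(18.44), 'turn_units': np.float64(0.03)}
```

View pics/c10.png

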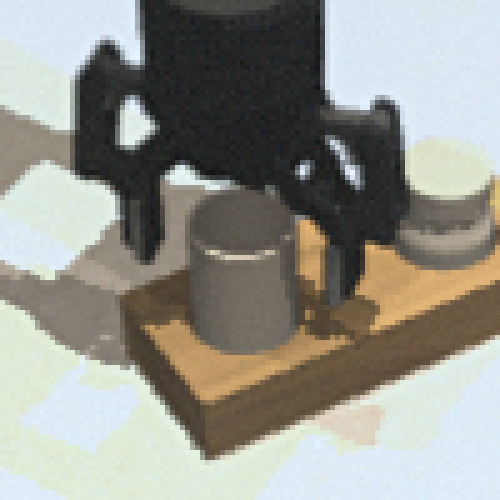

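The fingers straddle the cup at about (229,118) and (269,128), clear of the jar. Closing now.

Request:
drive_tool --commands "-0.5 0 0 0.03 0;-0.2 0 0 0.03 0;0 0 0 0.03 0;0.2 0 0 0.03 0;0.4 0 0 0.03 0;0.5 0 0 0.03 0;0.5 0 0 0.03 0;0.5 0 0 0.03 0" --newtons 25

```text
t: 12.37
tool_pos: [0.4938, 0.1133, 0.0099]
tool_rot: [0.969, 1.343, -0.968]
contact_force: [-0.6, 0.1, 5.5]
opening: 0.0489
```

Request:
drive_tool --commands "0.5 -0.2 0 0 0;0.5 -0.4 0 0 0;0.5 -0.55 0 0 0;0.5 -0.55 0 0 0;0.5 -0.55 0 0 0"

```text
t: 12.78
tool_pos: [0.4931, 0.1133, 0.0315]
tool_rot: [0.969, 1.344, -0.968]
contact_force: [-0.2, -0.4, -0.1]
opening: 0.0485
```

```bash
python3 -c "
from h import *
grab('scene','scene11')
o=ctrl.get_obs();print(o['t'],o['opening'],o['tool_pos'],o['contact_force'])
a,d=load('scene11');W=cloud('scene',d)
q=W[(np.hypot(W[...,0]-.493,W[...,1]-.113)<.03)&(W[...,2]>.085)&(W[...,2]<.13)]
print(np.percentile(q[:,2],[5,50,90]), len(q))
cv2.imwrite('pics/c11.png',cv2.convertScaleAbs(cv2.resize(a[70:170,200:300],None,fx=5,fy=5,interpolation=3),alpha=1.6))"
```

```text
12.8333 0.04894608390149952 [0.49273599 0.11327799 0.03097563] [ 0.61729728 -1.60991177 -0.53362581]
[0.08664046 0.10218619 0.11484381] 481
```

View pics/c11.png

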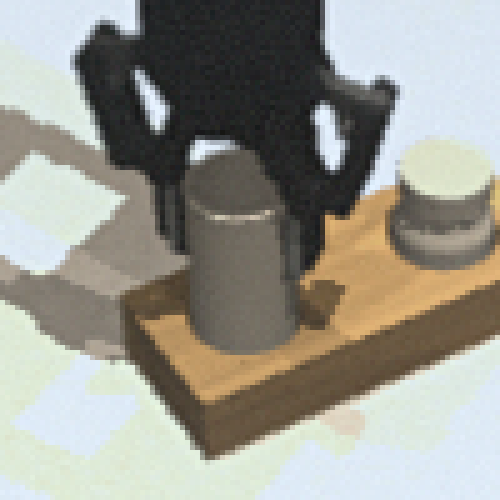

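The cup is held and raised 21 mm. 

The drive only turns about the vertical tool axis, so the arm can't tip the cup directly. My plan is to draw it fully out, align the jaws with the rack's width, and push the lower wall against the fixed rack's top end edge. That makes the lightly gripped cup pivot about the jaw axis.

Request:
drive_tool --commands "0.5 -0.6 0 0 0;0.5 -1.2 0 0 0;0.5 -1.8 0 0 0;0.5 -2.2 0 0 0;0.5 -2.2 0 0 0;0.5 -2.2 0 0 0"

```text
t: 13.33
tool_pos: [0.4933, 0.1133, 0.1192]
tool_rot: [0.969, 1.344, -0.968]
contact_force: [0.2, 0.6, -0.9]
opening: 0.0489
```

Request:
drive_tool --commands "0.5 0 0 0 1.4;0.5 0 0 0 2.8;0.5 0 0 0 4.2;0.5 0 0 0 5.6;0.5 0 0 0 7;0.5 0 0 0 8.05;0.5 0 0 0 8.05;0.5 0 0 0 8.05"

```text
t: 14.0
tool_pos: [0.4916, 0.1132, 0.1168]
tool_rot: [1.48, 1.008, -1.485]
contact_force: [0.8, 0.0, -1.1]
opening: 0.0488
```

```bash
python3 -c "
from h import *
o=ctrl.get_obs();print(o['t'],o['opening'],o['tool_pos'],o['q'],rel([.460,.029,.118],-21.9))"
```

```text
14.0 0.048767722731808245 [0.49162414 0.11318425 0.11679733] [ 7.86812561e-02 -1.78787831e-01  1.96213626e+00 -2.44482556e-05
  1.36187616e+00  4.56892483e-01] {'units': array([-0.03,  0.04,  2.25]), 'xaxis': array([-0.004, -0.   , -1.   ]), 'yang': np.float64(-21.67), 'turn_units': np.float64(0.05)}
```

Request:
drive_tool --commands "0.5 0 0 0.7 0;0.5 0 0 1.5 0;0.5 0 0 2.25 0;0.5 0 0 2.25 0;0.5 0.5 0 2.25 0;0.5 1 0 2.25 0;0.5 1 0 2.25 0;0.5 1 0 2.25 0"

```text
t: 14.67
tool_pos: [0.458, 0.03, 0.0773]
tool_rot: [1.481, 1.008, -1.486]
contact_force: [-0.7, 0.7, -0.1]
opening: 0.0487
```

```bash
python3 -c "
from h import *
grab('scene','scene12')
o=ctrl.get_obs();print(o['t'],o['opening'],o['tool_pos'],rel([.460,.029,.0255],-21.9))
a,d=load('scene12');W=cloud('scene',d)
q=W[(np.hypot(W[...,0]-.46,W[...,1]-.029)<.035)&(W[...,2]>.04)&(W[...,2]<.2)]
i=np.argsort(q[:,2]);print((q[i[:6]]*1000).round())
cv2.imwrite('pics/c12.png',cv2.convertScaleAbs(cv2.resize(a[60:180,170:310],None,fx=5,fy=5,interpolation=3),alpha=1.6))"
```

```text
14.7167 0.04898277591024004 [0.459218   0.02996642 0.0787421 ] {'units': array([1.33, 0.03, 0.01]), 'xaxis': array([-0.001,  0.   , -1.   ]), 'yang': np.float64(-21.74), 'turn_units': np.float64(0.03)}
[[482.  33.  76.]
 [482.  30.  76.]
 [479.  20.  76.]
 [457.   6.  76.]
 [477.  45.  76.]
 [475.  47.  76.]]
```

View pics/c12.png

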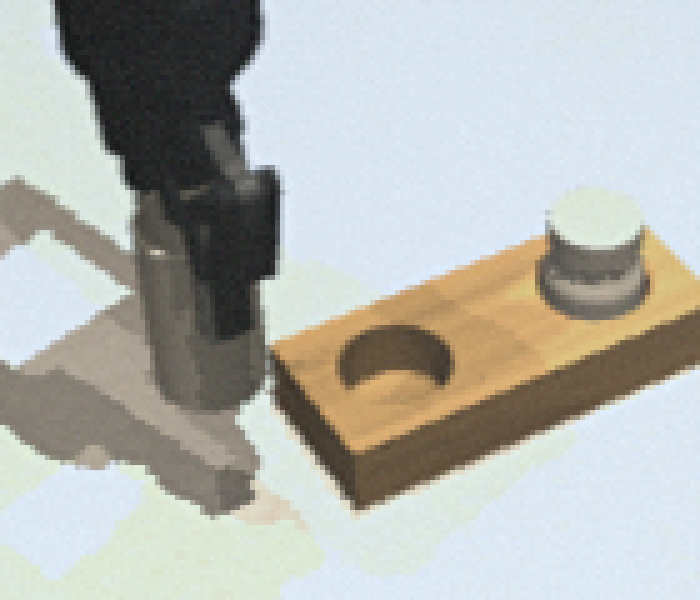

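The cup is fully out at about (210,122), its bottom at 76 mm, and the well at (249,131) is empty. Next I'll lower it to 23 mm in front of the rack's end face and push.

Request:
drive_tool --commands "0.5 0.5 0 0 0;0.5 1 0 0 0;0.5 1.33 0 0 0;0.5 1.33 0 0 0;0.5 1.33 0 -0.3 0;0.5 1.33 0 -0.5 0;0.5 1.33 0 -0.5 0;0.5 1.33 0 -0.5 0"

```text
t: 15.38
tool_pos: [0.4682, 0.0486, 0.0272]
tool_rot: [1.484, 1.004, -1.481]
contact_force: [0.3, -0.3, -0.0]
opening: 0.0488
```

Request:
drive_tool --commands "0.5 0 0 -0.08 0;0.5 0 0 -0.16 0;0.5 0 0 -0.24 0;0.5 0 0 -0.32 0;0.5 0 0 -0.4 0;0.5 0 0 -0.4 0"

```text
t: 15.88
tool_pos: [0.4733, 0.062, 0.0271]
tool_rot: [1.481, 1.002, -1.484]
contact_force: [-3.3, -3.5, 3.5]
opening: 0.0482
```

```bash
python3 -c "
from h import *
grab('scene','scene13')
o=ctrl.get_obs();print(o['t'],o['opening'],o['tool_pos'],o['contact_force'],((o['tool_pos'][:2]-[.4767,.0709])@[.373,.928]))
a,d=load('scene13')
cv2.imwrite('pics/c13.png',cv2.convertScaleAbs(cv2.resize(a[60:180,170:310],None,fx=5,fy=5,interpolation=3),alpha=1.6))"
```

```text
15.9333 0.04866770586969631 [0.47333702 0.0619489  0.02711857] [-2.57275368 -5.04119788  3.45094713] -0.009561007350687788
```

View pics/c13.png

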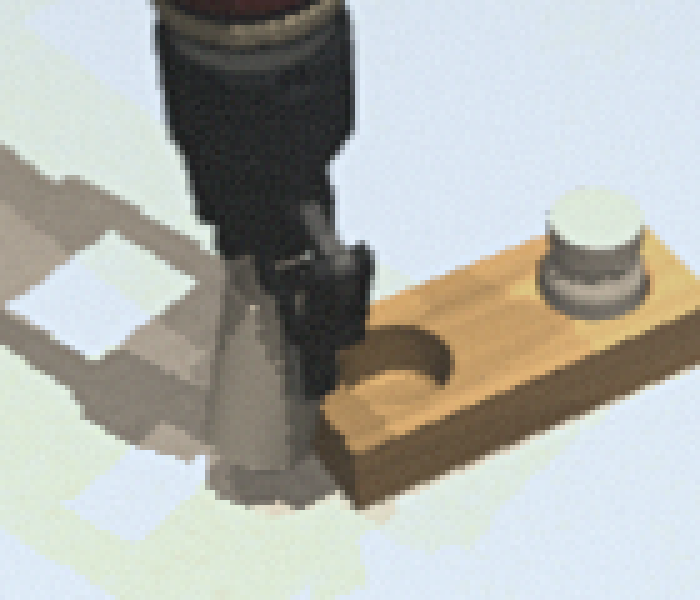

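The cup is pivoting in the grip: its lower end at (222,155) is held back by the rack edge, with about 6 N of force. I'll keep pushing.

Request:
drive_tool --commands "0.5 0 0 -0.08 0;0.5 0 0 -0.16 0;0.5 0 0 -0.24 0;0.5 0 0 -0.32 0;0.5 0 0 -0.4 0;0.5 0 0 -0.48 0;0.5 0 0 -0.48 0"

```text
t: 16.52
tool_pos: [0.4805, 0.0801, 0.0266]
tool_rot: [1.482, 1.002, -1.484]
contact_force: [-0.6, -5.4, 2.6]
opening: 0.0484
```

```bash
python3 -c "
from h import *
grab('scene','scene14')
o=ctrl.get_obs();print(o['t'],o['opening'],o['tool_pos'],o['contact_force'],((o['tool_pos'][:2]-[.4767,.0709])@[.373,.928]))
a,d=load('scene14')
cv2.imwrite('pics/c14.png',cv2.convertScaleAbs(cv2.resize(a[60:180,170:310],None,fx=5,fy=5,interpolation=3),alpha=1.6))"
```

```text
16.5667 0.0481989742585474 [0.48041828 0.08007844 0.02654193] [-2.48419969 -4.643568    2.66333598] 0.009904512583637143
```

View pics/c14.png

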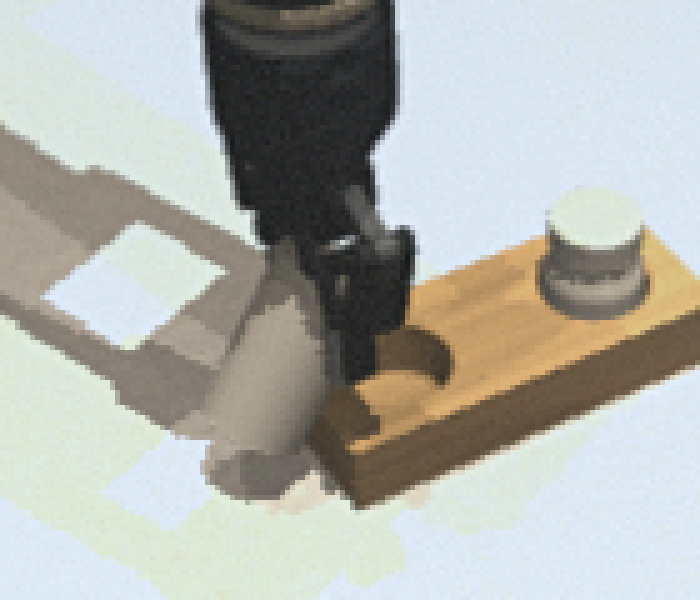

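```bash
cat > cyl.py <<'E'
from h import *
from scipy.optimize import least_squares
def fit(tag,n='scene',t0=35,off=0.063,save=True):
    a,d=load(tag);W=cloud(n,d);o=ctrl.get_obs()
    Rm=R.from_rotvec(o['tool_rot']).as_matrix(); j=o['tool_pos']+[0,0,off]  # jaw axis point
    L=(W-j)@Rm   # tool coords: x down,y jaw,z=-u
    g=a.astype(int); 
    m=(np.abs(L[...,1])<.02)&(np.hypot(L[...,0],L[...,2])<.085)&(g.max(-1)>55)&~((W[...,2]<.045)&(((W[...,:2]-[.4767,.0709])@[.373,.928])>-.004))&(W[...,2]>.004)
    m=cv2.erode(m.astype(np.uint8),np.ones((2,2)))>0
    P=L[m]
    def res(p):
        t=np.radians(p[0]);ax=np.array([np.cos(t),np.sin(p[3]),np.sin(t)]);ax/=np.linalg.norm(ax)
        q=P-[p[1],p[2],0]*np.array([0,1,0])-np.array([0,0,p[1]]) ; q=q-np.outer(q@ax,ax)
        return np.linalg.norm(q,axis=1)-.025
    r=least_squares(res,[t0,0,0,0],loss='soft_l1',f_scale=.001,x_scale=[10,.01,.01,.1])
    e=np.abs(r.fun);print(tag,'tilt',r.x.round(3),'n',len(P),'inlier<1.5mm',(e<.0015).mean().round(2))
    t=np.radians(r.x[0]);ax=np.array([np.cos(t),np.sin(r.x[3]),np.sin(t)]);s=(P@ax)[e<.0025];print('axial range mm',np.percentile(s,[1,99])*1000)
    return r.x,m
E
python3 -c "
from cyl import *
x,m=fit('scene14')
a=load('scene14')[0].copy();a[m]=(0,0,255);cv2.imwrite('pics/m14.png',cv2.resize(a[60:180,170:310],None,fx=5,fy=5,interpolation=0))"
```

```text
scene14 tilt [ 3.1723e+01  6.0000e-03 -2.0000e-03  2.0000e-03] n 378 inlier<1.5mm 0.8
axial range mm [-17.64860363  61.46160173]
```

View pics/m14.png

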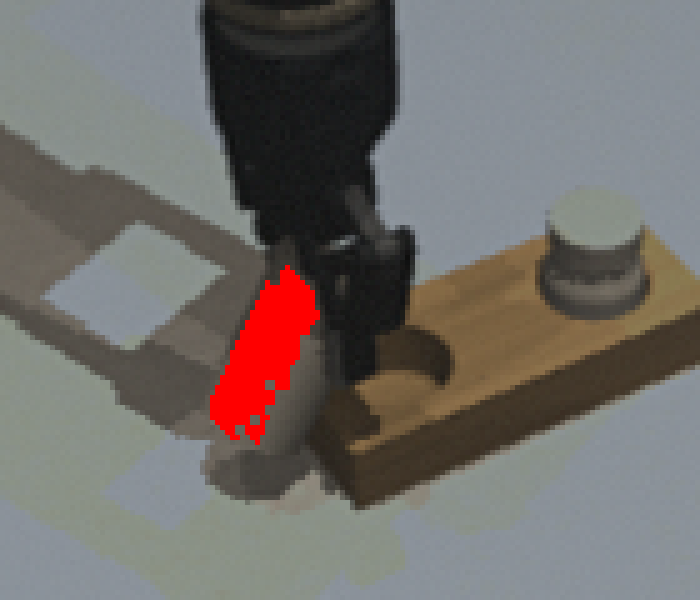

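The fitted tilt is 31.7°, and 80% of the cup wall points lie within 1.5 mm of the fitted cylinder. I'll push about 12 mm more.

Request:
drive_tool --commands "0.5 0 0 -0.08 0;0.5 0 0 -0.16 0;0.5 0 0 -0.24 0;0.5 0 0 -0.3 0;0.5 0 0 -0.3 0;0.5 0 0 -0.3 0"

```text
t: 17.07
tool_pos: [0.4844, 0.0918, 0.0259]
tool_rot: [1.483, 1.004, -1.484]
contact_force: [-1.6, -3.4, 1.1]
opening: 0.0483
```

```bash
python3 -c "
from cyl import *
grab('scene','scene15')
o=ctrl.get_obs();print(o['t'],o['tool_pos'],o['contact_force'],((o['tool_pos'][:2]-[.4767,.0709])@[.373,.928]))
x,m=fit('scene15')"
```

```text
17.1167 [0.48441612 0.09186995 0.02594851] [-2.07472693 -4.20428439  1.3696977 ] 0.022338224329039116
scene15 tilt [ 4.1838e+01  9.0000e-03 -2.0000e-03 -6.0000e-03] n 406 inlier<1.5mm 0.78
axial range mm [-13.85448298  63.70943872]
```

Request:
drive_tool --commands "0.5 0 0 -0.06 0;0.5 0 0 -0.11 0;0.5 0 0 -0.11 0;0.5 0 0 -0.11 0"

```text
t: 17.45
tool_pos: [0.4861, 0.0963, 0.0258]
tool_rot: [1.484, 1.005, -1.484]
contact_force: [-1.3, -3.1, 1.0]
opening: 0.0482
```

Request:
drive_tool --commands "0.5 0 0 0 0;0.5 0 0 0 0;0.5 0 0 0 0" --newtons 50

```text
t: 17.7
tool_pos: [0.4862, 0.0962, 0.0259]
tool_rot: [1.484, 1.004, -1.484]
contact_force: [-3.1, -4.3, 2.3]
opening: 0.0482
```

Request:
drive_tool --commands "0.5 -0.3 0 0.2 0;0.5 -0.8 0 0.6 0;0.5 -1.5 0 1 0;0.5 -2.2 0 1.2 0;0.5 -3 0 1.2 0;0.5 -3.6 0 1.2 0;0.5 -3.6 0 1.2 0;0.5 -3.6 0 1.2 0"

```text
t: 18.37
tool_pos: [0.4699, 0.0524, 0.1717]
tool_rot: [1.488, 1.003, -1.479]
contact_force: [-0.8, 0.7, -1.2]
opening: 0.0482
```

```bash
python3 -c "
from cyl import *
grab('scene','scene16');grab('top','top16')
o=ctrl.get_obs();print(o['t'],o['tool_pos'],o['contact_force'],o['opening'])
x,m=fit('scene16',t0=45)
a,b=load('scene16')[0],load('top16')[0]
a=a.copy()
C=np.zeros((480,800,3),np.uint8);C[:,:400]=cv2.resize(a[30:150,170:270],None,fx=4,fy=4);C[:400,400:]=cv2.resize(b[190:290,180:280],None,fx=4,fy=4)
cv2.imwrite('pics/c16.png',cv2.convertScaleAbs(C,alpha=1.6))
cv2.imwrite('pics/t16.png',b)"
```

```text
18.4667 [0.46770434 0.05225515 0.16835657] [-0.40930404  0.08804459 -1.50598984] 0.048280885524268374
scene16 tilt [ 4.4766e+01  1.3000e-02 -1.0000e-03  7.0000e-03] n 504 inlier<1.5mm 0.85
axial range mm [-14.5123213   61.66441229]
```

View pics/c16.png

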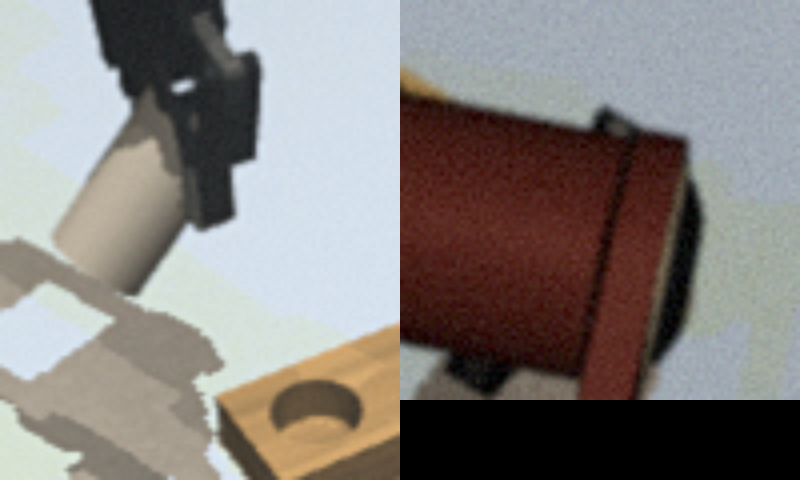

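View pics/t16.png

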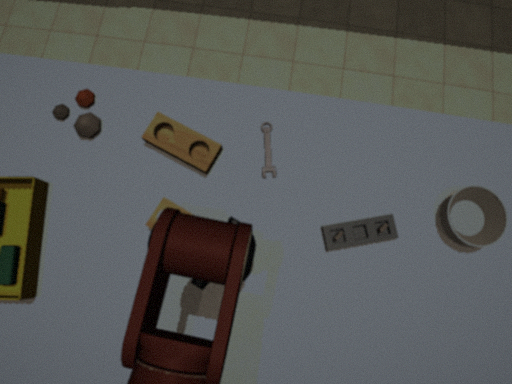

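The cup now leans 44.8°, hanging free in the gripper at about (207,80). In the top view the middle pocket is empty, and the slabs, wrench and decoy rack are unmoved. To check the core is inside, I'll turn the tool so the mouth faces the scene camera.

Request:
drive_tool --commands "0.5 0 0 0 0.5;0.5 0 0 0 1.3;0.5 0 0 0 2.2;0.5 0 0 0 3.1;0.5 0 0 0 4;0.5 0 0 0 5;0.5 0 0 0 6;0.5 0 0 0 7"

```text
t: 19.13
tool_pos: [0.467, 0.0522, 0.1671]
tool_rot: [1.892, 0.563, -1.899]
contact_force: [-0.1, -0.3, -0.6]
opening: 0.0481
```

Request:
drive_tool --commands "0.5 0 0 0 1;0.5 0 0 0 2;0.5 0 0 0 3;0.5 0 0 0 4;0.5 0 0 0 5;0.5 0 0 0 6;0.5 0 0 0 7;0.5 0 0 0 8"

```text
t: 19.8
tool_pos: [0.4671, 0.0521, 0.1671]
tool_rot: [-2.153, 0.132, 2.162]
contact_force: [-0.4, 0.7, 0.2]
opening: 0.0481
```

Request:
drive_tool --commands "0.5 0 0 0 1;0.5 0 0 0 2;0.5 0 0 0 3;0.5 0 0 0 4;0.5 0 0 0 5;0.5 0 0 0 6;0.5 0 0 0 6.5;0.5 0 0 0 6.5"

```text
t: 20.47
tool_pos: [0.4671, 0.0521, 0.1673]
tool_rot: [-1.821, 0.652, 1.828]
contact_force: [0.3, -0.1, -0.2]
opening: 0.048
```

```bash
python3 -c "
from cyl import *
grab('scene','scene17')
o=ctrl.get_obs();print(o['t'],o['tool_pos'],o['q'],o['contact_force'],o['opening'])
a,d=load('scene17');W=cloud('scene',d)
cv2.imwrite('pics/c17.png',cv2.convertScaleAbs(cv2.resize(a[20:140,150:270],None,fx=5,fy=5,interpolation=3),alpha=1.6))"
```

```text
20.5167 [0.46720665 0.05203004 0.16754504] [-4.79910991e-02 -3.13885414e-01  1.98688106e+00  5.78095874e-04
  1.47213661e+00  2.20753635e+00] [-0.14839151 -0.24210551 -1.21247035] 0.04785123399992997
```

View pics/c17.png

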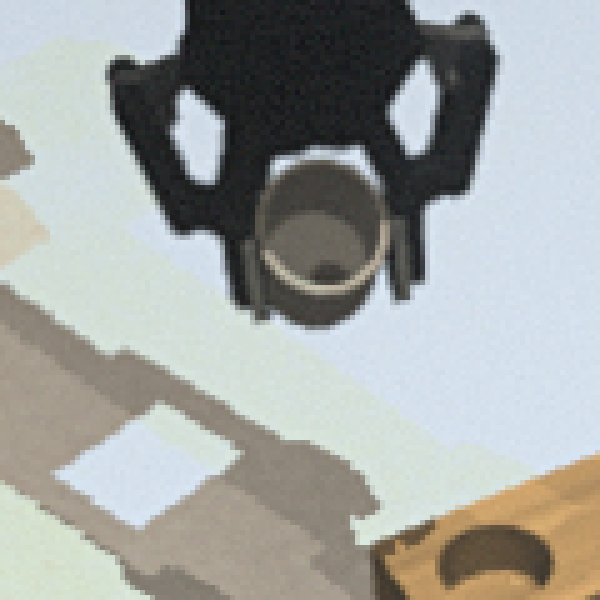

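Looking into the mouth at about (214,64), a dark shape sits at the low side near (216,75). I'll confirm that it is the core using depth, and re-measure the lean.

```bash
python3 -c "
from cyl import *
grab('scene','scene18')
a,d=load('scene18');W=cloud('scene',d);o=ctrl.get_obs();print(o['t'])
Rm=R.from_rotvec(o['tool_rot']).as_matrix();j=o['tool_pos']+[0,0,.063]
t=np.radians(44.8)
L=(W-j)@Rm
ax=np.array([-np.cos(t),0,-np.sin(t)])  # toward mouth in tool frame
print('mouth dir world',Rm@ax)
v,u=np.mgrid[:384,:512]
m=(u>200)&(u<232)&(v>48)&(v<88)&(np.abs(L[...,1])<.03)&(np.linalg.norm(L,axis=-1)<.1)
lat=np.array([-np.sin(t),0,np.cos(t)])
s=(L@ax)*1000;l=(L@lat)*1000
for vv in range(50,86,2): print(vv,['%d/%d'%(s[vv,uu],l[vv,uu]) if m[vv,uu] else '-' for uu in range(204,228,2)])
print('lowest z cup', W[m][:,2].min())
c=cv2.resize(a[45:90,192:237],None,fx=12,fy=12,interpolation=3);cv2.imwrite('pics/c18.png',cv2.convertScaleAbs(c,alpha=2.5))
"
```

```text
20.5667
mouth dir world [ 0.54795629 -0.44596381  0.70771476]
50 ['53/26', '41/29', '40/29', '39/28', '-', '-', '-', '-', '-', '47/24', '47/23', '47/23']
52 ['-', '-', '-', '17/30', '16/30', '15/30', '18/28', '-', '-', '-', '40/21', '43/20']
54 ['-', '17/27', '19/26', '10/28', '8/28', '10/27', '11/26', '17/24', '19/23', '-', '40/18', '40/18']
56 ['14/25', '11/25', '3/26', '-4/28', '-', '-6/27', '-3/26', '2/24', '12/22', '13/21', '16/20', '31/16']
58 ['12/22', '-6/26', '-12/26', '-20/28', '-26/28', '-31/29', '-28/28', '-21/26', '-9/23', '2/20', '16/16', '1/19']
60 ['-7/23', '-33/28', '-43/29', '-50/30', '-50/29', '-49/29', '-45/27', '-37/25', '-24/22', '-9/18', '8/14', '18/11']
62 ['-35/25', '-50/27', '-64/30', '-64/29', '-61/28', '-61/27', '-62/27', '-52/24', '-41/22', '-21/17', '-2/13', '18/8']
64 ['-58/26', '-63/26', '-62/25', '-65/25', '-63/24', '-63/24', '-67/24', '-61/22', '-55/21', '-35/16', '-11/11', '17/5']
66 ['-62/22', '-64/22', '-65/22', '-65/21', '-65/21', '-63/20', '-60/19', '-61/18', '-65/19', '-49/15', '-17/8', '19/1']
68 ['-63/19', '-63/18', '-63/18', '-61/17', '-62/1
[... 296 characters left out ...]
', '-']
74 ['9/-5', '17/-7', '-65/6', '-63/5', '-41/1', '-35/0', '-38/0', '-39/0', '-62/2', '19/-12', '8/-10', '-']
76 ['-8/-6', '9/-9', '16/-11', '15/-11', '-37/-3', '-37/-3', '-40/-3', '14/-13', '18/-15', '7/-13', '-64/-2', '-']
78 ['-27/-6', '-11/-9', '2/-12', '10/-14', '15/-15', '20/-17', '13/-16', '11/-16', '-3/-14', '-25/-11', '-', '-']
80 ['-49/-6', '-33/-9', '-19/-12', '-13/-14', '-7/-15', '-4/-16', '-8/-16', '-15/-16', '-28/-14', '-61/-9', '-', '-']
82 ['-', '-54/-10', '-40/-13', '-33/-14', '-27/-16', '-29/-16', '-29/-17', '-46/-15', '-62/-13', '-', '-', '-']
84 ['-', '-', '-65/-13', '-61/-14', '-51/-16', '-57/-16', '-57/-16', '-', '-', '-', '-', '-']
lowest z cup 0.1712897116607336
```

View pics/c18.png

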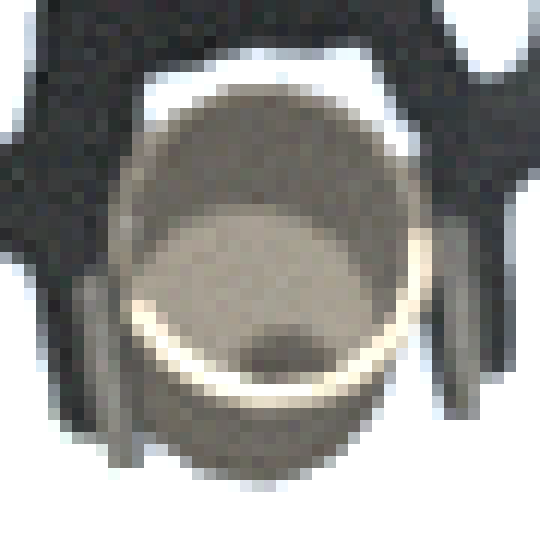

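Inside the cup, depth shows a flat floor with an object standing 26 mm above it, which is the core's height. The floor is square to the 44.8° axis and the cup's lowest point is 17 cm up. I'll hold briefly, re-check, and hand in.

Request:
drive_tool --commands "0.5 0 0 0 0;0.5 0 0 0 0;0.5 0 0 0 0;0.5 0 0 0 0;0.5 0 0 0 0;0.5 0 0 0 0"

```text
t: 21.07
tool_pos: [0.4684, 0.0517, 0.1699]
tool_rot: [-1.825, 0.651, 1.824]
contact_force: [0.7, 0.6, -0.8]
opening: 0.0483
```

```bash
python3 -c "
from h import *
a0=load('scene18')[0];a,d=grab('scene','scene19')
print('diff cup crop',np.abs(a[45:90,192:237].astype(int)-a0[45:90,192:237]).mean())
o=ctrl.get_obs();print(o['t'],np.abs(o['dq']).max())
print(ctrl.finish_job())"
```

```text
diff cup crop 7.371851851851852
21.1167 0.0026826320886499887
the job is handed in; nothing more can be done
None
```

The job is handed in at 21.1 s of the 54 s allowed. The cup is held still in the gripper, leaning about 45° with the core inside.

**What I did:** I dropped the core from the middle pocket into the cup while it stood in the rack, then drew the cup straight out. The drive can't tilt the tool, so I pushed the cup's lower wall against the end edge of the fixed rack with about 6 N. That made it pivot in a light 25 N grip; I then tightened the grip to 50 N, lifted it and turned the mouth to the camera.

**Last checks:**
- **Lean:** a cylinder fit gave 44.8° after lifting. After the turn I did not refit it, but the cup floor still read square to that axis.
- **Core:** it stands 26 mm above the cup floor inside, which matches its height.
- **Height:** the lowest visible point of the cup is 17 cm above the bench.
- **Stillness:** joint speeds were under 0.003 rad/s. The last two close crops of the cup differ by about 7 grey levels on average, which I didn't trace; it could be image noise or a shift of a millimetre or two.
- **Other objects:** in the pictures taken after the tipping, the slabs and wrench were where they started. The jar was last seen in place just before the tipping, and nothing went near it afterwards.

**What failed or disagreed:**
- **TCP height:** the reported value was about 40 mm below the true fingertip height seen by the cameras, so my first grasp closed on air above the core. I corrected for it from the depth images.
- **Grip opening:** it read about 16 mm on the 18 mm core and about 48 mm on the 50 mm cup.

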